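# Rock the angle gauge to its mark on a ridged joist offcut

## Task

Pick up the angle gauge by its orange tab and set its foot on the ridge of the joist offcut, about mid-foot on mid-ridge with the bar square across the ridge. Rock it on the ridge until the swinging pointer settles on the red marker, and finish still gripping it there, foot pressed on the ridge and pointer steady on the mark, so that a line can be scribed. Leave the other things on the bench alone.

Things in the scene. Friction and masses are not known exactly. Their poses are not given: they have to be found in the camera images.
- gauge: Loose angle gauge (about 0.35 kg) standing upright on the bench. Flat aluminium bar foot 40 (x) x 120 (y) x 12 (z); on it a white dial plate 8 (x) x 100 (y), from z 12 to 98; on top an orange grip tab 16 (x) x 44 (y), from z 98 to 140, to be pinched across its 16 mm from above. Origin: centre of the foot's underside; y along the bar, z up, x square to the dial; the dial face with pointer and marker looks to +x (away from the robot at yaw 0).
- pointer (a joint): Angle (rad) of the black pendulum pointer that hangs on the dial from a pivot on the gauge's z axis, 88 mm above the underside; it swings freely under gravity, lightly damped, and settles in about 1.5 s. 0 = straight down the gauge's -z, positive = tip swung towards the gauge's +y end. It hangs plumb, so the reading is how far the gauge's +y end is tipped down. Length 65 mm; it cannot be touched (purely a display).
- marker (a joint): Angle (rad) of the red set marker on the dial, same zero and sense as the pointer: somewhere from 0.13 to 0.25, so always on the +y side. It stays where it is set and cannot be touched. It is a red patch 9 mm wide, 65 mm from the pivot; pointer reading = marker reading means on the mark.
- pointer_tip (a point): Tip of the pointer, 65 mm from the pivot.
- marker_tip (a point): Centre of the red marker, 65 mm from the pivot, in the plane of the pointer tip.
- stud: Pale joist offcut fixed to the bench with steel brackets, 90 (x) x 150 (y), with a ridge hewn across its top: crest along its x axis, rounded to radius 10, 73 above the bench, both flanks falling away unevenly (24 degrees on +y, 27 on -y) to about 40 high. Origin: centre of its underside. Rigid and immovable.
- ridge (a point): Middle of the ridge's crest, 73 mm above the bench over the stud's origin.
- spray_can: Bystander, loose: closed blue spray can with red label, 60 dia x 170 high mm; origin at its underside. Leave alone.
- screw_jar: Bystander, loose: amber jar with steel cap, 64 dia x 85 high mm; origin at its underside. Leave alone.
- screwdriver: Bystander, loose: screwdriver lying on the bench. Leave alone.
- hammer: Bystander, loose: hammer lying on the bench. Leave alone.
- tape_measure: Bystander, loose: yellow tape measure, 70 x 36 x 65 mm; origin at its underside. Leave alone.
- wood_scrap: Bystander, loose: brown wood scrap, 120 x 45 x 45 mm; origin at its underside. Leave alone.

How it is judged:
By the outcome, as a careful person would: the job done as asked, in the order asked, and still so for the second after the job is handed in, while the arm keeps its last pose, push and grip.
It also fails if it takes over 42 s, if anything falls off the work surface, if the arm or the gripper's body presses on something with over 40 N, if the wrist force passes 120 N, or if a joint passes its speed limit or range.

## Robot

A 6-joint arm with a two-finger parallel gripper is mounted at the origin on the work surface. World frame = base frame: x ahead of the robot, y to its left, z up, the work surface at z = 0. Lengths are in m, angles in rad, forces in N, time in s.
With the tool pointing down it reaches from about 0.35 to 0.775 m from the base axis. Payload 5.5 kg.
Tool frame: the origin (TCP) lies at the very end of the fingers, on their centre line; the grasp point (between the pads) lies 19 mm behind it (r.tcp_to_grasp is the z of the grasp point in the tool frame, in m); z points along the fingers, y is the direction in which the jaws open and shut (so a half turn about z gives the same grasp; the last joint's range is limited). The gripper opens to 85 mm and grips with 20 to 120 N. Pads are 22 mm wide; open, the fingers measure 114 mm over their backs; the gripper's body (76 mm by 85 mm) begins 54 mm behind the grasp point. The pads swing forward as they close: fully open they stand 13 mm farther back than shut.
Start: joints at [-1.473, 0.313, 0.046, 1.304, 0, 1.431], TCP at [0.135, -0.559, 0.231] pointing down, gripper open.
Joint ranges: [-2.76, 2.76], [-0.86, 1.69], [-1.03, 1.26], [-2.2, 2.34], [-1.47, 1.5], [-3.14, 3.14]. Speed limits (rad/s): [2.57, 2.57, 3.14, 3.14, 3.14, 3.14].

## Interface

Orientations are given as a 3x3 rotation matrix whose columns are the frame's x, y, z axes.
In Python, from rig import r gives the robot as it stands. The module is installed in compiled form; this text tells all that it offers.
- The arm moves only by the tool drive_tool, never from a script. Its argument "steps" is a list of rows, each an object with "travel": the shift along the world's x, y, z each as a share of 300 mm, from -1 to 1, a list of three; "turn": the turn about the world's z as a share of pi/4 rad, from -1 to 1. A call has 1 to 8 rows; each row is the pose to reach, as a shift and turn from the pose measured when the call began; what a row does not reach only later rows make up. A row lasts 1/8 s, in which the tool goes at most 62.5 mm and 10.7 degrees, less where a joint would pass 70% of its speed; a pose out of reach is approached as far as the arm can. A call with a number of a shift or a turn outside -1 to 1 is refused whole. A call with a gripper value outside its range is refused whole. "claw" is the closure in counts, from 0 (fully open) to 255 (shut), set as the call begins (left out, the last holds). The fingers move at their own pace and stop on an object; "squeeze" is the grip in N (left out, the last holds). Time passes only in rows, so rows that repeat a pose let the fingers close. It gives the time, the measured TCP pose, the force and the opening at its end, in the units of the state.
- r.observe(): the state, without advancing time (a new reading comes with each control period).
- r.grab_frame(name): name is "scene" or "top" or "wrist"; returns a dict with "image" (400x640x3 uint8, blue, green, red), "range_z" (400x640 float32, m along the optical axis (not along the pixel's ray), 0 where there is no reading), "fx", "fy", "cx", "cy" (pixels), "world_from_camera" (4x4, takes a point from camera to world coordinates); the wrist camera has in their place "tool_from_camera" (4x4, takes a point from camera to tool coordinates, whose origin is the TCP and whose axes are the flange's). Camera axes: x right, y up, looking along -z (the intrinsics and any distortion apply to the point x, -y, -z); pixel columns grow to the right and rows downward; lengths in m; the calibration is good to about 2 mm. A picture is of the moment at which its call begins: read the wrist's pose just before it.
- r.hand_in(): hands the job in, once; it reports no verdict.
The state is a dict: "clock": time; "q": joint angles; "joint_vel": joint speeds; "joint_efforts": joint torques, N m; "eef_pos": TCP position; "ee_rot": TCP orientation; "wrist_force": force on the tool from outside, world axes, zero at the start; "wrist_torque": the same for the moment, N m; "grip_width": finger opening in m.
Only numpy, scipy, OpenCV 4.12 (cv2) and the standard library are available. Lean on these libraries where they do the work, as an engineer would, in place of code of your own. Each camera call takes 0.05 s, during which the arm holds its last target.

## Working session

There is one attempt and no reset: what is moved stays moved. The work goes in short steps, Python scripts to look and compute and a tool call to move; the robot and the scene stay as the last step left them, time stands still between calls to the robot, and variables do not carry over. Pictures are saved under pics/ and viewed, and the job is handed in when it is done.

Besides the shell and the picture viewer there is one more tool, called by a JSON object that holds its "method" and its "body", one argument or row to a line. drive_tool: Moves the arm, as the interface text tells. Its arguments: {"type":"object","properties":{"steps":{"type":"array","items":{"type":"object","properties":{"travel":{"type":"array","items":{"type":"number"}},"turn":{"type":"number"}}}},"claw":{"type":"number"},"squeeze":{"type":"number"}},"required":["steps"]}

```bash
mkdir -p pics; cat > h.py <<'E'
import numpy as np, cv2, sys
from rig import r
def grab(n,tag):
    f=r.grab_frame(n); cv2.imwrite(f'pics/{tag}.png',f['image']); np.savez(f'{tag}.npz',**{k:v for k,v in f.items()}); return f
def pts(f,T=None):
    z=f['range_z'];v,u=np.mgrid[0:z.shape[0],0:z.shape[1]]
    P=np.stack([(u-f['cx'])/f['fx']*z,-(v-f['cy'])/f['fy']*z,-z,np.ones_like(z)],-1)
    W=P@(f['world_from_camera'] if T is None else T).T
    return W[...,:3]
E
python3 - <<'E'
from h import *
print(r.observe())
for n in['scene','top','wrist']:
    f=grab(n,n+'0');print(n,f['fx'],f['fy'],f['cx'],f['cy'],[k for k in f]);print(f.get('world_from_camera',f.get('tool_from_camera')))
E
```

```text
{'clock': 0.0, 'q': array([-1.47259050e+00,  3.14020803e-01,  4.49682316e-02,  1.30358177e+00,
       -2.39876838e-05,  1.43117191e+00]), 'joint_vel': array([-0.00128916,  0.00119384,  0.00044062,  0.00232748,  0.00057963,
        0.00124918]), 'joint_efforts': array([-6.25820066e-04, -4.80628037e+01,  2.98533475e+01,  1.94102823e-02,
       -2.32536941e-04,  2.07283875e-05]), 'eef_pos': array([ 0.13538633, -0.55830993,  0.23039286]), 'ee_rot': array([[ 9.71851465e-01,  2.35594329e-01, -2.04086206e-04],
       [ 2.35594303e-01, -9.71849776e-01,  1.82681024e-03],
       [ 2.32045000e-04, -1.82346976e-03, -9.99998311e-01]]), 'wrist_force': array([ 0.1408583 , -0.11890818, -0.38007548]), 'wrist_torque': array([-0.00067422, -0.00951476, -0.02743504]), 'grip_width': 0.08536057964204138}
scene 409.27574096921546 409.27574096921546 321.150109338667 197.18077875580335 ['image', 'range_z', 'fx', 'fy', 'cx', 'cy', 'world_from_camera']
[[ 0.61856449 -0.65355531  0.43616903  0.98909517]
 [ 0.78559636  0.52480839 -0.32774153 -0.2543719 ]
 [-0.01470795  0.54538208  0.83805851  0.93376354]
 [ 0.   
[... 169 characters left out ...]
orld_from_camera']
[[ 1.67867811e-02  9.94578351e-01 -1.02626055e-01  4.34752472e-01]
 [-9.99858074e-01  1.68446055e-02 -3.03223745e-04  1.04830098e-01]
 [ 1.42711564e-03  1.02616580e-01  9.94719961e-01  1.22015087e+00]
 [ 0.00000000e+00  0.00000000e+00  0.00000000e+00  1.00000000e+00]]
wrist 345.9097020088136 345.9097020088136 322.3674728110953 190.84964242784332 ['image', 'range_z', 'fx', 'fy', 'cx', 'cy', 'tool_from_camera']
[[ 7.90483855e-04  9.60009448e-01  2.79966488e-01  7.05026469e-02]
 [ 9.99999673e-01 -7.10983474e-04 -3.85520226e-04 -3.57874897e-04]
 [-1.71051513e-04  2.79966701e-01 -9.60009696e-01 -1.43019210e-01]
 [ 0.00000000e+00  0.00000000e+00  0.00000000e+00  1.00000000e+00]]
```

View pics/scene0.png

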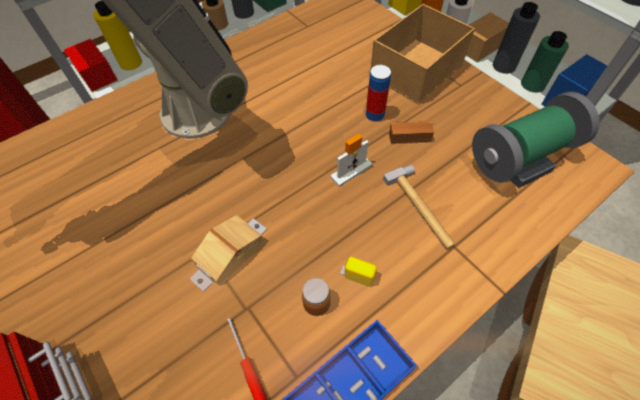

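View pics/top0.png

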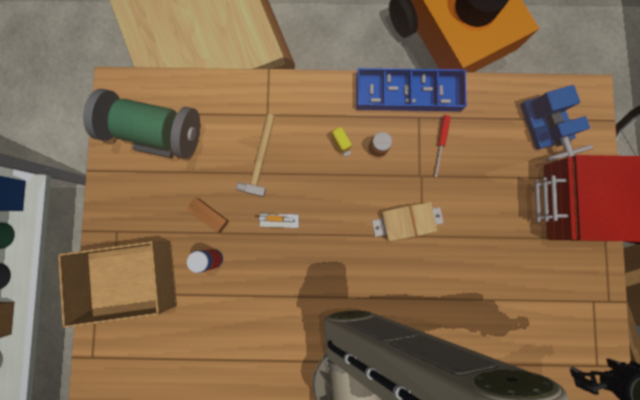

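```bash
python3 - <<'E'
from h import *
for n in['top','scene']:
    f=dict(np.load(n+'0.npz'));W=pts(f);im=f['image'];hsv=cv2.cvtColor(im,cv2.COLOR_BGR2HSV)
    box=(slice(205,235),slice(250,305)) if n=='top' else (slice(130,190),slice(325,378))
    w=W[box];h=hsv[box]
    org=(h[...,0]>5)&(h[...,0]<20)&(h[...,1]>190)&(w[...,2]>.1)
    print(n,'orange',org.sum(),w[org].min(0),w[org].max(0),w[org].mean(0))
    def rect(p):return cv2.minAreaRect((p[:,:2]*1000).astype(np.float32))
    top=org&(w[...,2]>.133);print(rect(w[top]))
    foot=(h[...,1]<70)&(h[...,2]>120)&(w[...,2]>.006)&(w[...,2]<.02)
    print('foot',foot.sum(),rect(w[foot]),w[foot][:,2].mean())
    pl=(h[...,1]<90)&(w[...,2]>.03)&(w[...,2]<.1)
    print('plate',pl.sum(),rect(w[pl]),w[pl].mean(0))
    print('all',rect(w[w[...,2]>.006]))
    box=(slice(195,250),slice(365,450)) if n=='top' else (slice(205,295),slice(180,275))
    w=W[box];print('stud',rect(w[(w[...,2]>.03)]))
    c=w[(w[...,2]>.069)];print('crest',len(c),rect(c),c.mean(0),w[...,2].max())
    im2=cv2.resize(im[185:255,230:470] if n=='top' else im[120:300,170:390],None,fx=3,fy=3,interpolation=cv2.INTER_CUBIC);cv2.imwrite(f'pics/{n}0z.png',im2)
E
```

```text
Traceback (most recent call last):
ValueError: zero-size array to reduction operation minimum which has no identity
```

```bash
python3 -c "
import cv2
a=cv2.imread('pics/scene0.png')[125:190,315:385];cv2.imwrite('pics/s0g.png',cv2.resize(a,None,fx=8,fy=8,interpolation=cv2.INTER_CUBIC))"
```

```text
(no output)
```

View pics/s0g.png

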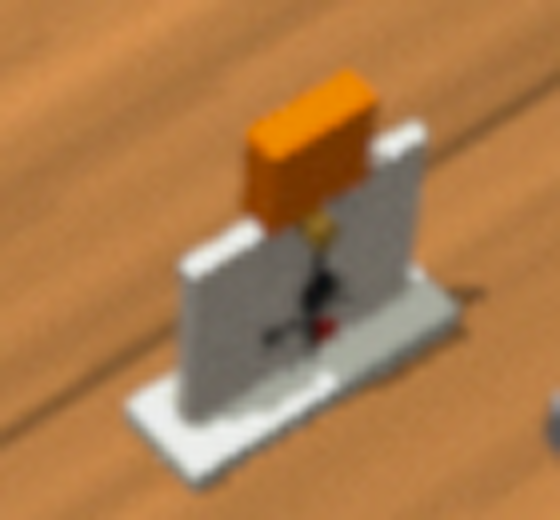

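```bash
python3 - <<'E'
from h import *
for n in['top','scene']:
    f=dict(np.load(n+'0.npz'));W=pts(f);im=f['image'];hsv=cv2.cvtColor(im,cv2.COLOR_BGR2HSV)
    box=(slice(205,235),slice(250,305)) if n=='top' else (slice(130,190),slice(325,378))
    w=W[box];h=hsv[box]
    def rect(p):return cv2.minAreaRect((p[:,:2]*1000).astype(np.float32)) if len(p)>2 else None
    print(n,'zmax',w[...,2].max())
    for lo,hi in[(.13,.15),(.1,.13),(.03,.095),(.006,.02),(.006,.2)]:
        m=(w[...,2]>lo)&(w[...,2]<hi);print(lo,hi,m.sum(),rect(w[m]),w[m].mean(0) if m.any() else 0, np.median(h[m],0))
    box=(slice(195,250),slice(365,450)) if n=='top' else (slice(205,295),slice(180,275))
    w=W[box];print('stud',rect(w[(w[...,2]>.03)]))
    c=w[(w[...,2]>.067)];print('crest',len(c),rect(c),c.mean(0),w[...,2].max())
    im2=cv2.resize(im[185:255,230:470] if n=='top' else im[120:300,170:390],None,fx=3,fy=3,interpolation=cv2.INTER_CUBIC);cv2.imwrite(f'pics/{n}0z.png',im2)
E
```

```text
top zmax 1.2201508691458138
0.13 0.15 96 ((486.835693359375, 229.7729034423828), (14.163785934448242, 44.25591278076172), 0.7963175773620605) [0.4868266  0.22952383 0.13987648] [ 17.  167.  175.5]
0.1 0.13 13 ((486.9302062988281, 199.8046112060547), (9.262800216674805, 35.395748138427734), 18.379745483398438) [0.48455916 0.20143863 0.10815159] [ 16.   8. 164.]
0.03 0.095 25 ((484.3876037597656, 228.86380004882812), (6.8088884353637695, 98.5448989868164), 1.2898907661437988) [0.48396316 0.2148267  0.06913529] [ 17.  13. 147.]
0.006 0.02 330 ((492.4470520019531, 243.47775268554688), (150.04005432128906, 85.6509780883789), 89.63648223876953) [0.48451685 0.22709795 0.01170667] [ 25.  13. 172.]
0.006 0.2 500 ((492.4470520019531, 243.47775268554688), (150.04005432128906, 85.6509780883789), 89.63648223876953) [0.48504273 0.22647032 0.04716756] [ 18.  15. 170.]
stud ((468.24774169921875, -72.46818542480469), (89.99185180664062, 360.75567626953125), 12.134486198425293)
crest 309 ((484.9218444824219, -44.14923095703125), (88.99372100830078, 301.5415954589844), 2.1682746410369873) [ 0.4862009  
[... 498 characters left out ...]
35943603516), 89.1099853515625) [0.49289017 0.2267406  0.06354104] [ 18.  32. 109.]
0.006 0.02 322 ((489.55743408203125, 229.938232421875), (120.21434783935547, 41.611141204833984), 87.80979919433594) [0.49766446 0.22227626 0.01188513] [ 35.  18. 170.]
0.006 0.2 1098 ((489.55743408203125, 229.938232421875), (120.21434783935547, 41.611141204833984), 87.80979919433594) [0.49413006 0.22535195 0.06118467] [ 18.   30.  121.5]
stud ((710.8477783203125, -171.73873901367188), (556.474365234375, 165.3354034423828), 0.007114973850548267)
crest 431 ((719.15283203125, -195.86660766601562), (56.598541259765625, 549.511962890625), 83.65187072753906) [ 0.53522004 -0.17916502  0.14442702] 0.9337635382231575
```

View pics/top0z.png

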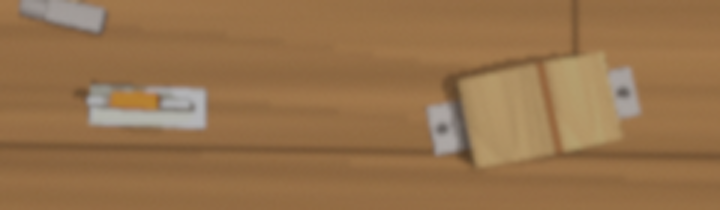

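```bash
python3 - <<'E'
from h import *
from scipy.optimize import least_squares
for n in['top','scene']:
    f=dict(np.load(n+'0.npz'));W=pts(f);ok=f['range_z']>0
    box=(slice(195,250),slice(365,450)) if n=='top' else (slice(205,295),slice(180,275))
    w=W[box][ok[box]];s=w[(w[:,2]>.034)&(w[:,2]<.08)]
    print(n,len(s),cv2.minAreaRect((s[:,:2]*1000).astype(np.float32)),s[:,2].max())
    # fit two planes by flank slope: z=min(a,b) rounded
    def model(p,s):
        c,si=np.cos(p[2]),np.sin(p[2])
        v=-(s[:,0]-p[0])*si+(s[:,1]-p[1])*c
        t1,t2=np.tan(np.radians(24)),np.tan(np.radians(27))
        R=.01;zc=.063
        zp=zc+R/np.cos(np.radians(24))-v*t1; zm=zc+R/np.cos(np.radians(27))+v*t2
        z=np.where(v>R*np.sin(np.radians(24)),zp,np.where(v<-R*np.sin(np.radians(27)),zm,zc+np.sqrt(np.maximum(1e-9,R*R-v*v))))
        return z
    top=s
    for y0 in[.2,-.2, .2+np.pi]:
        c0=s.mean(0)
        q=least_squares(lambda p:np.r_[(model(p,top)-top[:,2]+p[3])*1000,p[3]*200],[c0[0],c0[1],y0,0],loss='soft_l1')
        p=q.x;c,si=np.cos(p[2]),np.sin(p[2]);u=(s[:,0]-p[0])*c+(s[:,1]-p[1])*si
        v=-(s[:,0]-p[0])*si+(s[:,1]-p[1])*c
        um=(np.percentile(u,1)+np.percentile(u,99))/2
        print(y0,q.cost,p,'u',np.percentile(u,[0,1,99,100]),'v',np.percentile(v,[0,1,99,100]),'centre',p[0]+um*c,p[1]+um*si)
E
```

```text
top 1486 ((489.6994323730469, -172.23828125), (89.99185180664062, 153.33673095703125), 12.134486198425293) 0.07755654377991528
0.2 1684.0734713261668 [-2.19405828e-01 -3.26757158e-01  2.13334034e-01 -6.64808464e-05] u [0.68070237 0.68173784 0.76979879 0.77080127] v [-0.07573802 -0.07287876  0.07593119  0.07755147] centre 0.4899096594093314 -0.17309783585686178
-0.2 1684.0734713260877 [ 1.42178959e-01 -2.48426877e-01  2.13334004e-01 -6.64808435e-05] u [0.31073049 0.31176596 0.39982691 0.40082939] v [-0.07573803 -0.07287876  0.07593119  0.07755147] centre 0.48990965882535226 -0.17309783602650142
3.3415926535897933 2092.399048797412 [ 1.71946437e-01 -2.36318495e-01  3.35230205e+00 -1.01186692e-04] u [-0.36908144 -0.36820264 -0.28013568 -0.27906479] v [-0.07287302 -0.07125979  0.07762203  0.08049934] centre 0.4889458835642636 -0.16851732752575405
scene 2357 ((491.0357666015625, -170.9922637939453), (93.26023864746094, 153.52059936523438), 11.687848091125488) 0.07618731199232454
0.2 4492.519043079576 [ 0.25088299 -0.2241055   0.21354273 -0.00080646] u [0.19882576 0.20191016 0.29164855 0.29255893] v [-0.07556654 -0.0739952   0.07528307  0.07782045] centre 0.4920570615294896 -0.17180716489156386
-0.2 4492.51904307977 [-0.08066254 -0.29600082  0.21354276 -0.00080646] u [0.53807696 0.54116136 0.63089975 0.63181013] v [-0.07556654 -0.0739952   0.07528307  0.07782045] centre 0.4920570614492392 -0.17180716488654701
3.3415926535897933 5128.688501903904 [ 3.47785457e-01 -1.98024637e-01  3.35329859e+00 -9.41435237e-04] u [-0.19234247 -0.19141208 -0.10169661 -0.09869959] v [-0.073127   -0.07056488  0.07868752  0.08023328] centre 0.49106780729411126 -0.16722945807435735
```

{"method": "drive_tool", "body": {
  "steps": [
    {"travel":[0.6,0.95,0],"turn":0.9},
    {"travel":[0.6,0.95,0],"turn":0.9},
    {"travel":[0.6,0.95,0],"turn":0.9},
    {"travel":[0.6,0.95,0],"turn":0.9},
    {"travel":[0.6,0.95,0],"turn":0.9},
    {"travel":[0.6,0.95,0],"turn":0.9}
  ],
  "claw": 0,
  "squeeze": 40
}}

```text
clock: 0.9
eef_pos: [0.3161, -0.2704, 0.2306]
ee_rot: [[0.583, 0.812, -0.001], [0.812, -0.583, 0.002], [0.001, -0.002, -1.0]]
wrist_force: [-0.3, -0.8, -1.0]
grip_width: 0.0853
```

{"method": "drive_tool", "body": {
  "steps": [
    {"travel":[0.75,1.0,0],"turn":0.77},
    {"travel":[0.75,1.0,0],"turn":0.77},
    {"travel":[0.75,1.0,0],"turn":0.77},
    {"travel":[0.75,1.0,0],"turn":0.77},
    {"travel":[0.75,1.0,0],"turn":0.77},
    {"travel":[0.75,1.0,0],"turn":0.77},
    {"travel":[0.75,1.0,0],"turn":0.77}
  ]
}}

```text
clock: 1.78
eef_pos: [0.5427, 0.033, 0.2296]
ee_rot: [[0.013, 1.0, -0.002], [1.0, -0.013, 0.001], [0.001, -0.002, -1.0]]
wrist_force: [-1.3, -0.0, 0.5]
grip_width: 0.0852
```

{"method": "drive_tool", "body": {
  "steps": [
    {"travel":[0.35,0.65,-0.2],"turn":0},
    {"travel":[0.35,0.65,-0.37],"turn":0},
    {"travel":[0.35,0.65,-0.37],"turn":0},
    {"travel":[0.35,0.65,-0.37],"turn":0},
    {"travel":[0.35,0.65,-0.37],"turn":0},
    {"travel":[0.35,0.65,-0.37],"turn":0}
  ]
}}

```text
clock: 2.52
eef_pos: [0.647, 0.2271, 0.1181]
ee_rot: [[0.013, 1.0, -0.004], [1.0, -0.013, 0.0], [0.0, -0.004, -1.0]]
wrist_force: [-0.4, -1.3, -0.0]
grip_width: 0.0855
```

```bash
python3 - <<'E'
from h import *
s=r.observe();print(s['clock'],s['eef_pos'],s['ee_rot'])
T=np.eye(4);T[:3,:3]=s['ee_rot'];T[:3,3]=s['eef_pos'];np.save('T1.npy',T)
f=grab('wrist','w1')
E
```

```text
2.525 [0.64703873 0.22709896 0.11810301] [[ 1.27967378e-02  9.99909994e-01 -4.03076390e-03]
 [ 9.99918049e-01 -1.27951264e-02  4.25304425e-04]
 [ 3.73692012e-04 -4.03587608e-03 -9.99991786e-01]]
```

View pics/w1.png

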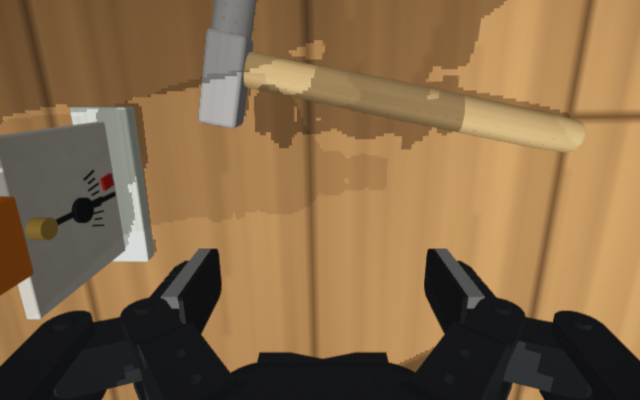

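```bash
python3 - <<'E'
from h import *
f=dict(np.load('w1.npz'));im=f['image']
cv2.imwrite('pics/w1z.png',cv2.resize(im[100:330,0:170],None,fx=3.4,fy=2.6,interpolation=cv2.INTER_NEAREST))
W=pts(f,np.load('T1.npy')@f['tool_from_camera']);ok=f['range_z']>0
hsv=cv2.cvtColor(im,cv2.COLOR_BGR2HSV)
red=((hsv[...,0]<6)|(hsv[...,0]>174))&(hsv[...,1]>150);red[:,170:]=0;red[:150]=0;red[220:]=0
v,u=np.nonzero(red);print('red',len(u),u.mean(),v.mean(),u.min(),u.max(),v.min(),v.max(),W[red].mean(0),W[red].std(0))
blk=(hsv[...,2]<45);blk[:,150:]=0;blk[:150]=0;blk[240:]=0
v,u=np.nonzero(blk);print('blk',len(u),u.min(),u.max())
for c in range(45,125,5):
    q=v[u==c]
    if len(q):print(c,q.min(),q.max(),q.mean())
for p in[(60,150),(100,140),(110,240),(60,270),(140,200),(133,120),(148,250),(40,228),(10,240),(115,195),(107,181)]:
    print(p,im[p[1],p[0]],W[p[1],p[0]])
E
```

```text
red 146 106.43835616438356 181.43835616438355 100 112 174 189 [0.49367018 0.2382736  0.02527456] [0.00063771 0.00262212 0.00323726]
blk 766 56 114
60 218 223 220.5
65 215 220 217.5
70 213 218 215.5
75 201 220 210.5
80 198 222 210.0
85 177 222 206.57142857142858
90 172 218 201.15384615384616
95 185 225 202.8125
100 197 225 205.27272727272728
105 196 200 198.0
110 194 197 195.5
(60, 150) [85 91 95] [0.49181848 0.26633058 0.05902541]
(100, 140) [84 91 94] [0.4923583  0.26700999 0.02163314]
(110, 240) [84 90 93] [0.49020645 0.19491723 0.02873058]
(60, 270) [82 88 91] [0.49026752 0.19788858 0.07795125]
(140, 200) [ 96 103 100] [0.50707851 0.21972304 0.01084611]
(133, 120) [86 93 90] [0.50838764 0.2790597  0.00480989]
(148, 250) [ 94 101  99] [0.50597575 0.17731996 0.00944096]
(40, 228) [ 40  90 113] [0.4986737  0.23100077 0.09351439]
(10, 240) [11 48 95] [0.49474387 0.23043601 0.10722038]
(115, 195) [52 56 57] [0.49688331 0.22773408 0.02368472]
(107, 181) [12 13 83] [0.49432117 0.23867026 0.02561596]
```

View pics/w1z.png

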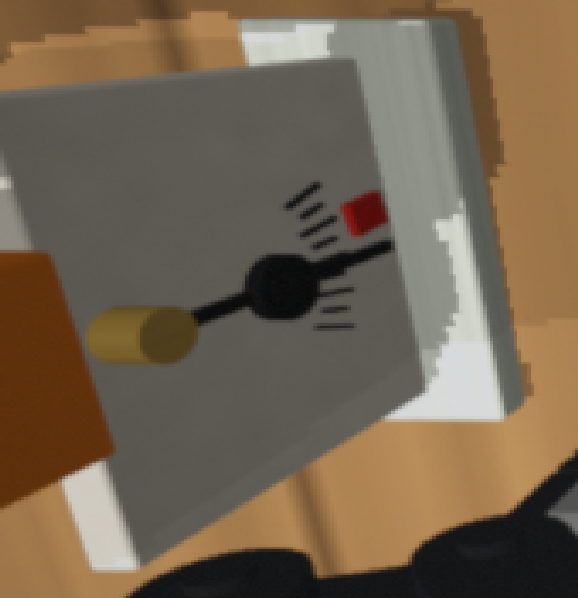

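```bash
cat > m.py <<'E'
from h import *
f=dict(np.load('w1.npz'));im=f['image'];T=np.load('T1.npy')@f['tool_from_camera']
W=pts(f,T);hsv=cv2.cvtColor(im,cv2.COLOR_BGR2HSV);g=cv2.cvtColor(im,cv2.COLOR_BGR2GRAY)
# plate points: grey, low sat, depth ok
pm=np.zeros(g.shape,np.uint8);cv2.fillPoly(pm,[np.array([[20,145],[98,132],[113,235],[50,290]])],1)
pm=(pm>0)&(g>80)&(g<110)&(hsv[...,1]<50)
P=W[pm];ok=(P[:,0]>.485)&(P[:,0]<.50);P=P[ok];
for _ in range(3):
    c=P.mean(0);n=np.linalg.svd(P-c,full_matrices=False)[2][2];n*=np.sign(n[0]);d=(P-c)@n;P=P[abs(d)<2.5*d.std()]
print('plate',c,n,'yaw',np.arctan2(n[1],n[0]),d.std())
yaw=np.arctan2(n[1],n[0])
def ray(p,off):
    dd=T[:3,:3]@np.array([(p[0]-f['cx'])/f['fx'],-(p[1]-f['cy'])/f['fy'],-1]);o=T[:3,3]
    t=((c-o)@n+off)/(dd@n);return o+t*dd
def loc(X):return np.array([(X-c)@np.array([-np.sin(yaw),np.cos(yaw),0]),X[2]])
red=((hsv[...,0]<6)|(hsv[...,0]>174))&(hsv[...,1]>150);red[:,170:]=0;red[:150]=0;red[220:]=0
print('reddist',np.percentile((W[red]-c)@n,[5,25,50,75,95]))
blk=(hsv[...,2]<45);blk[:,150:]=0;blk[:190]=0;blk[240:]=0
print('blkdist',np.percentile((W[blk]-c)@n,[5,25,50,75,95]))
for name,p,o in[('BL',(105,123),0),('BR',(125,250),0),('BLe',(105,123),0),('TR',(140/3.4,100+565/2.6),0),('red',(106.4,181.4),.0015),('red',(106.4,181.4),.003),('tip',(116,194),.004),('tip',(116,194),.006),('disc',(83,210.5),.005)]:
    print(name,p,o,loc(ray(p,o)))
E
python3 m.py
```

```text
plate [0.49124928 0.23651833 0.06044016] [ 9.99781175e-01 -2.09183595e-02  1.55627227e-04] yaw -0.020919885580221464 0.00045390410221794557
reddist [0.00100748 0.00209433 0.00248899 0.00281701 0.00317223]
blkdist [0.00124369 0.00584764 0.00687305 0.00754121 0.00805864]
BL (105, 123) 0 [0.04125464 0.012186  ]
BR (125, 250) 0 [-0.05712252  0.01337989]
BLe (105, 123) 0 [0.04125464 0.012186  ]
TR (41.1764705882353, 317.30769230769226) 0 [-0.05693529  0.09752844]
red (106.4, 181.4) 0.0015 [0.00148387 0.02399638]
red (106.4, 181.4) 0.003 [0.00210737 0.02631339]
tip (116, 194) 0.004 [-0.00921269  0.01944294]
tip (116, 194) 0.006 [-0.00822595  0.02264372]
disc (83, 210.5) 0.005 [-0.00867392  0.05695103]
```

```bash
cat >> m.py <<'E'
print()
for o in(.002,.0025,.003,.0035):
  for p in[(108.8,181.9),(108,181.5)]:
    L=loc(ray(p,o));print(o,p,L,'m',np.arctan2((L[0]+.0079)/.984,.088-L[1]))
cv2.imwrite('pics/redz.png',cv2.resize(im[165:205,85:135],None,fx=12,fy=12,interpolation=cv2.INTER_NEAREST))
E
python3 m.py|sed -n '/^$/,$p'
```

```text
0.002 (108.8, 181.9) [0.00064828 0.02220575] m 0.1312777017367308
0.002 (108, 181.5) [0.00115902 0.02302224] m 0.14074738107298204
0.0025 (108.8, 181.9) [0.00085952 0.02298646] m 0.13607843871806483
0.0025 (108, 181.5) [0.00136859 0.02380028] m 0.14567935210284813
0.003 (108.8, 181.9) [0.00107077 0.02376717] m 0.14098933915258174
0.003 (108, 181.5) [0.00157816 0.02457832] m 0.15072493806736478
0.0035 (108.8, 181.9) [0.00128201 0.02454788] m 0.1460139937303853
0.0035 (108, 181.5) [0.00178774 0.02535636] m 0.15588784462766908
```

View pics/redz.png

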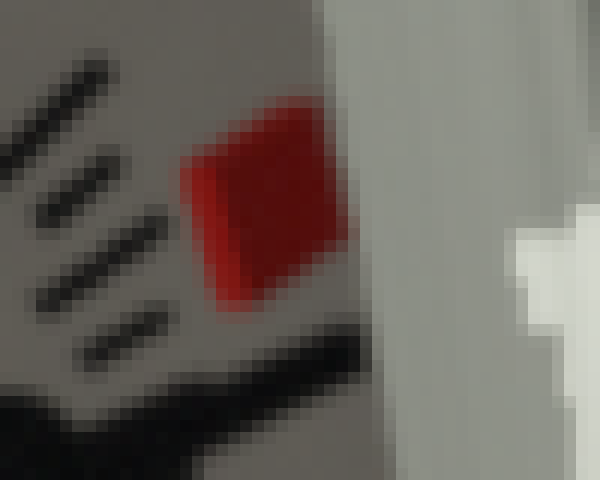

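{"method": "drive_tool", "body": {
  "steps": [
    {"travel":[0,-0.2,0]},
    {"travel":[0,-0.2,0]},
    {"travel":[0,-0.2,0]}
  ]
}}

```text
invalid input
```

```bash
python3 - <<'E'
from h import *
s=r.observe();print(s['clock'],s['eef_pos'],s['joint_vel'].round(3))
T=np.eye(4);T[:3,:3]=s['ee_rot'];T[:3,3]=s['eef_pos'];np.save('T2.npy',T)
f=grab('wrist','w2')
cv2.imwrite('pics/w2z.png',cv2.resize(f['image'][0:230,0:180],None,fx=4,fy=2.6,interpolation=cv2.INTER_NEAREST))
E
```

```text
2.575 [0.64751131 0.2266914  0.11927796] [-0.012 -0.026  0.005 -0.003  0.002  0.003]
```

View pics/w2z.png

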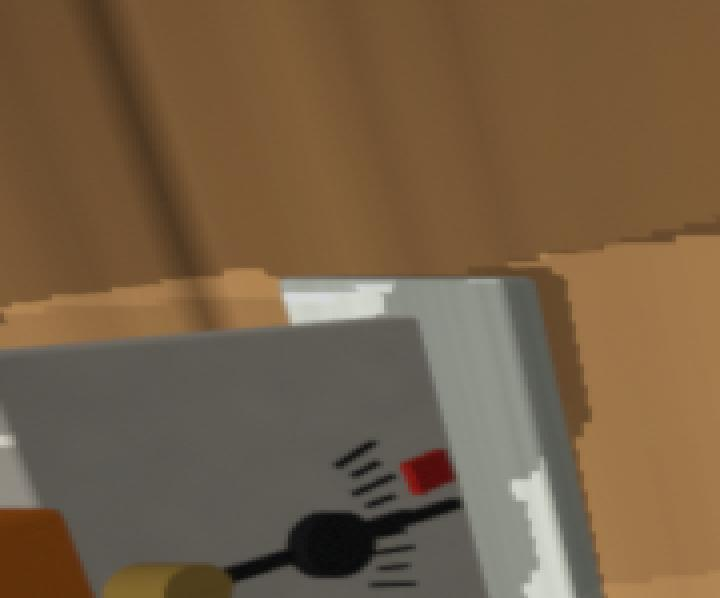

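Turn is required in each row.

{"method": "drive_tool", "body": {
  "steps": [
    {"travel":[0,-0.2,0],"turn":0},
    {"travel":[0,-0.2,0],"turn":0},
    {"travel":[0,-0.2,0],"turn":0},
    {"travel":[0,-0.2,0],"turn":0}
  ]
}}

```text
clock: 3.12
eef_pos: [0.648, 0.1667, 0.121]
ee_rot: [[0.014, 1.0, 0.0], [1.0, -0.014, 0.002], [0.002, 0.0, -1.0]]
wrist_force: [-0.3, 0.6, -0.1]
grip_width: 0.0854
```

```bash
python3 - <<'E'
from h import *
s=r.observe();print(s['clock'],s['eef_pos'],s['joint_vel'].round(3))
T=np.eye(4);T[:3,:3]=s['ee_rot'];T[:3,3]=s['eef_pos'];np.save('T2.npy',T)
f=grab('wrist','w2')
cv2.imwrite('pics/w2z.png',cv2.resize(f['image'][0:230,0:180],None,fx=4,fy=2.6,interpolation=cv2.INTER_NEAREST))
E
```

```text
3.125 [0.6479818  0.16673993 0.12095066] [ 0.012  0.011  0.001 -0.002 -0.    -0.002]
```

View pics/w2z.png

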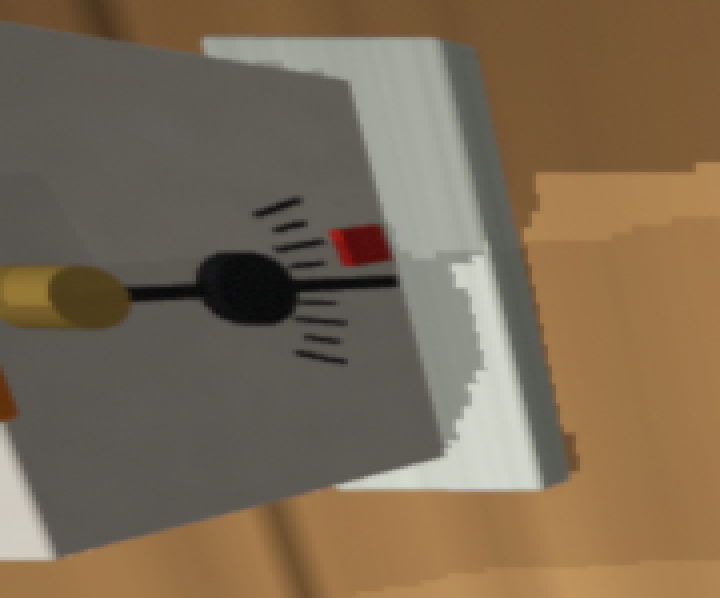

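```bash
python3 - <<'E'
from h import *
f=dict(np.load('w2.npz'));im=f['image'];T=np.load('T2.npy')@f['tool_from_camera']
cv2.imwrite('pics/redz2.png',cv2.resize(im[75:125,60:115],None,fx=12,fy=12,interpolation=cv2.INTER_NEAREST))
W=pts(f,T);hsv=cv2.cvtColor(im,cv2.COLOR_BGR2HSV);g=cv2.cvtColor(im,cv2.COLOR_BGR2GRAY)
pm=np.zeros(g.shape,np.uint8);cv2.fillPoly(pm,[np.array([[20,30],[80,40],[102,165],[25,200]])],1)
pm=(pm>0)&(g>80)&(g<110)&(hsv[...,1]<50)
P=W[pm];P=P[(P[:,0]>.48)&(P[:,0]<.505)]
for _ in range(4):
    c=P.mean(0);n=np.linalg.svd(P-c,full_matrices=False)[2][2];n*=np.sign(n[0]);d=(P-c)@n;P=P[abs(d)<2.5*d.std()]
yaw=np.arctan2(n[1],n[0]);print('plate',c,n,yaw,d.std())
def ray(p,off):
    dd=T[:3,:3]@np.array([(p[0]-f['cx'])/f['fx'],-(p[1]-f['cy'])/f['fy'],-1]);o=T[:3,3]
    t=((c-o)@n+off)/(dd@n);return o+t*dd
def loc(X):return np.array([(X-c)@np.array([-np.sin(yaw),np.cos(yaw),0]),X[2]])
red=((hsv[...,0]<6)|(hsv[...,0]>174))&(hsv[...,1]>150);red[:,130:]=0;red[:75]=0;red[110:]=0
print('reddist',np.percentile((W[red]-c)@n,[5,25,50,75,95]))
B=loc(ray((86.5,30.3),0));C=loc(ray((110.3,174.9),0));D=loc(ray((13.8,213.7),0))
ax=(B[0]+C[0])/2;sc=(B[0]-C[0])/.1;print(B,C,D,ax,sc, (c+np.array([-np.sin(yaw),np.cos(yaw),0])*ax-n*.004)[:2])
for p in[(90.5,93.7),(91.5,93.7),(91,93.2),(91,94.2)]:
  for o in(.002,.003):
    L=loc(ray(p,o));print(p,o,L,np.arcsin((L[0]-ax)/sc/.065),np.arctan2((L[0]-ax)/sc,.088-L[1]))
for p in[(98.5,107.4)]:
    L=loc(ray(p,.0065));print('tip',L-[ax,0])
E
```

```text
plate [0.49102676 0.22669963 0.05529746] [ 9.99789654e-01 -2.05096657e-02 -4.59229886e-05] -0.02051110384416463 0.0004749070705033137
reddist [0.00112112 0.00207662 0.00243657 0.00277215 0.00320178]
[0.05167694 0.01336707] [-0.0469342   0.01396695] [-0.04703406  0.09776955] 0.0023713713777427127 0.9861113625016956 [0.48707623 0.22915255]
(90.5, 93.7) 0.002 [0.0112188  0.02368254] 0.1384734473207199 0.13860173354643657
(90.5, 93.7) 0.003 [0.01124026 0.02523654] 0.13881153211249922 0.14232786284997484
(91.5, 93.7) 0.002 [0.01120922 0.02263987] 0.13832261909196786 0.13627237694808475
(91.5, 93.7) 0.003 [0.01123075 0.0242006 ] 0.13866167175835192 0.13989889911197723
(91, 93.2) 0.002 [0.01153576 0.02307221] 0.1434680354857588 0.1421697257052625
(91, 93.2) 0.003 [0.01155518 0.02463015] 0.1437740623642995 0.14592043768319296
(91, 94.2) 0.002 [0.01089227 0.02325246] 0.13333179054099975 0.13267149914377593
(91, 94.2) 0.003 [0.01091585 0.02480923] 0.13370286293783043 0.13627171969897509
tip [1.6959144e-05 2.4798855e-02]
```

View pics/redz2.png

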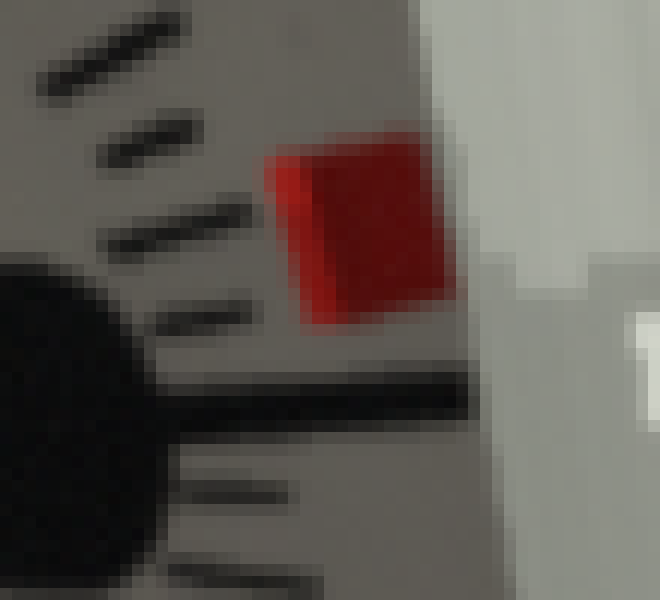

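{"method": "drive_tool", "body": {
  "steps": [
    {"travel":[0,0,0.2],"turn":0},
    {"travel":[-0.2,0.1,0.3],"turn":0},
    {"travel":[-0.535,0.21,0.3],"turn":0},
    {"travel":[-0.535,0.21,0.3],"turn":0},
    {"travel":[-0.535,0.21,0.3],"turn":0},
    {"travel":[-0.535,0.21,0.3],"turn":0}
  ]
}}

```text
clock: 3.92
eef_pos: [0.4879, 0.2308, 0.2112]
ee_rot: [[0.012, 1.0, 0.002], [1.0, -0.012, 0.002], [0.002, 0.002, -1.0]]
wrist_force: [-0.2, -1.0, 0.8]
grip_width: 0.0854
```

```bash
python3 - <<'E'
from h import *
s=r.observe();print(s['clock'],s['eef_pos'],s['ee_rot'].round(4),s['joint_vel'].round(3))
T=np.eye(4);T[:3,:3]=s['ee_rot'];T[:3,3]=s['eef_pos']
f=grab('wrist','w3');T=T@f['tool_from_camera']
hsv=cv2.cvtColor(f['image'],cv2.COLOR_BGR2HSV);W=pts(f,T)
m=(hsv[...,0]>8)&(hsv[...,0]<22)&(hsv[...,1]>200)&(W[...,2]>.134)&(W[...,2]<.146)&(f['range_z']>0)
print(m.sum(),cv2.minAreaRect((W[m][:,:2]*1000).astype(np.float32)),W[m].mean(0))
E
```

```text
3.925 [0.48789766 0.23083359 0.2111703 ] [[ 0.0121  0.9999  0.0016]
 [ 0.9999 -0.0121  0.0019]
 [ 0.0019  0.0016 -1.    ]] [-0.023  0.025  0.021 -0.001  0.     0.001]
1400 ((487.3656311035156, 229.93438720703125), (43.548519134521484, 14.822735786437988), 88.53975677490234) [0.48730709 0.23135178 0.14019161]
```

View pics/w3.png

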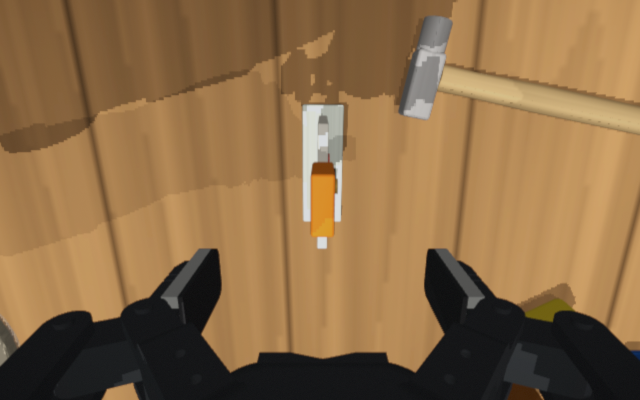

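{"method": "drive_tool", "body": {
  "steps": [
    {"travel":[-0.002,-0.003,-0.15],"turn":-0.015},
    {"travel":[-0.002,-0.003,-0.3],"turn":-0.015},
    {"travel":[-0.002,-0.003,-0.36],"turn":-0.015},
    {"travel":[-0.002,-0.003,-0.36],"turn":-0.015},
    {"travel":[-0.002,-0.003,-0.36],"turn":-0.015}
  ]
}}

```text
clock: 4.6
eef_pos: [0.4893, 0.2295, 0.1035]
ee_rot: [[0.026, 1.0, 0.002], [1.0, -0.026, 0.002], [0.002, 0.002, -1.0]]
wrist_force: [0.6, 0.0, 1.0]
grip_width: 0.0856
```

{"method": "drive_tool", "body": {
  "steps": [
    {"travel":[0,0,0],"turn":0},
    {"travel":[0,0,0],"turn":0},
    {"travel":[0,0,0],"turn":0},
    {"travel":[0,0,0],"turn":0},
    {"travel":[0,0,0],"turn":0},
    {"travel":[0,0,0],"turn":0}
  ],
  "claw": 255,
  "squeeze": 40
}}

```text
clock: 5.35
eef_pos: [0.489, 0.2296, 0.1037]
ee_rot: [[0.025, 1.0, 0.002], [1.0, -0.025, 0.002], [0.002, 0.002, -1.0]]
wrist_force: [-2.5, -0.0, 4.1]
grip_width: 0.0155
```

{"method": "drive_tool", "body": {
  "steps": [
    {"travel":[0,0,0.12],"turn":0},
    {"travel":[0,0,0.28],"turn":0},
    {"travel":[0,0,0.4],"turn":0},
    {"travel":[0,-0.1,0.4],"turn":0},
    {"travel":[0,-0.25,0.4],"turn":0.05},
    {"travel":[0,-0.4,0.4],"turn":0.15},
    {"travel":[0,-0.55,0.4],"turn":0.25},
    {"travel":[0,-0.7,0.4],"turn":0.304}
  ]
}}

```text
clock: 6.35
eef_pos: [0.4885, 0.0181, 0.2228]
ee_rot: [[-0.213, 0.977, 0.0], [0.977, 0.213, 0.003], [0.003, 0.001, -1.0]]
wrist_force: [0.1, -0.5, -3.9]
grip_width: 0.0154
```

{"method": "drive_tool", "body": {
  "steps": [
    {"travel":[0,-0.15,0],"turn":0},
    {"travel":[0,-0.3,0],"turn":0},
    {"travel":[0,-0.45,0],"turn":0},
    {"travel":[0.002,-0.6,0],"turn":0},
    {"travel":[0.005,-0.65,0],"turn":0},
    {"travel":[0.005,-0.65,0],"turn":0},
    {"travel":[0.005,-0.65,0],"turn":0}
  ]
}}

```text
clock: 7.22
eef_pos: [0.4896, -0.1756, 0.2223]
ee_rot: [[-0.214, 0.977, -0.001], [0.977, 0.214, 0.004], [0.004, -0.0, -1.0]]
wrist_force: [0.1, -0.3, -3.8]
grip_width: 0.0152
```

```bash
python3 - <<'E'
from h import *
s=r.observe();print(s['clock'],s['eef_pos'],s['ee_rot'].round(4),s['joint_vel'].round(3),s['wrist_force'],s['wrist_torque'])
T=np.eye(4);T[:3,:3]=s['ee_rot'];T[:3,3]=s['eef_pos'];np.save('T4.npy',T)
grab('wrist','w4');f=grab('scene','s4')
cv2.imwrite('pics/s4z.png',cv2.resize(f['image'][170:310,160:290],None,fx=4,fy=4,interpolation=cv2.INTER_CUBIC))
E
```

```text
7.225 [ 0.48960628 -0.17558293  0.22229927] [[-2.143e-01  9.768e-01 -9.000e-04]
 [ 9.768e-01  2.143e-01  3.900e-03]
 [ 4.000e-03 -1.000e-04 -1.000e+00]] [ 0.012 -0.008 -0.    -0.003 -0.003 -0.002] [ 0.13924186 -0.25793309 -3.76727811] [ 0.07117212 -0.00478948 -0.00610492]
```

View pics/w4.png

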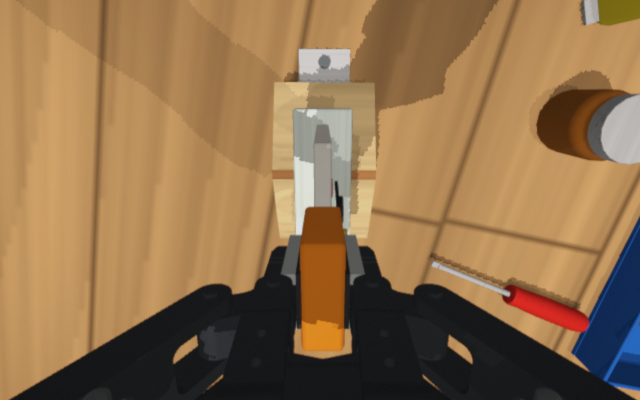

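View pics/s4z.png

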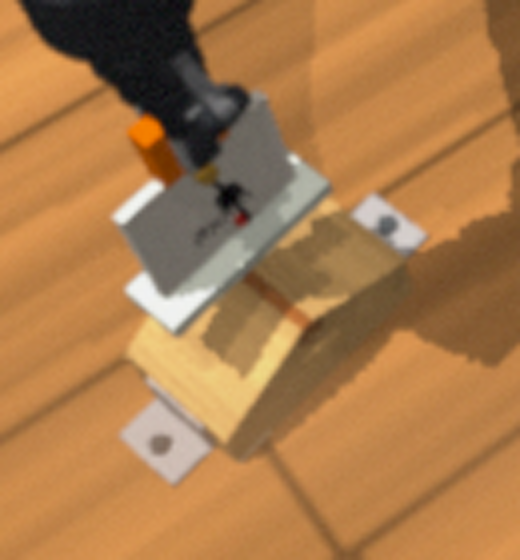

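```bash
python3 - <<'E'
from h import *
f=dict(np.load('w4.npz'));T=np.load('T4.npy');Tc=T@f['tool_from_camera'];W=pts(f,Tc)
def ray(p,z):
    dd=Tc[:3,:3]@np.array([(p[0]-f['cx'])/f['fx'],-(p[1]-f['cy'])/f['fy'],-1]);o=Tc[:3,3];return o+(z-o[2])/dd[2]*dd
for p in[(274,175),(292,175),(354,174.5),(374,174.5)]:print(p,ray(p,.073),W[p[1].__int__(),p[0]])
a=ray((274,175),.073);b=ray((374,174.5),.073);m=(a+b)/2;print('crest mid',m,np.arctan2(*(b-a)[[1,0]]),np.linalg.norm(b-a))
# foot +y end
for p in[(296,110),(322,112),(349,110),(300,160),(345,160)]:print('foot',p,W[p[1],p[0]])
fz=W[115:150,300:312].reshape(-1,3);fz=fz[fz[:,2]>.09];print('footz',fz.mean(0))
z=np.median(W[115:150,298:310,2]);print(z)
a=ray((294,108.5),z);b=ray((351,108.5),z);m=(a+b)/2;print('foot end',m, (T[:3,:3].T@(m-T[:3,3])))
f=dict(np.load('s4.npz'));W=pts(f)
w=W[200:262,185:250].reshape(-1,3)
E
```

```text
(274, 175) [ 0.44779433 -0.18369409  0.073     ] [ 0.44787215 -0.18345956  0.07388629]
(292, 175) [ 0.46306608 -0.18033403  0.073     ] [ 0.46303179 -0.18057783  0.07203691]
(354, 174.5) [ 0.51557358 -0.16832463  0.073     ] [ 0.51559135 -0.16807478  0.07213088]
(374, 174.5) [ 0.53254291 -0.16459105  0.073     ] [ 0.53241396 -0.16414489  0.07307464]
crest mid [ 0.49016862 -0.17414257  0.073     ] 0.22170309463473795 0.0868748956015784
foot (296, 110) [ 0.45922159 -0.12178517  0.13024761]
foot (322, 112) [ 0.47633738 -0.11931233  0.13077368]
foot (349, 110) [ 0.49344741 -0.11417932  0.13156276]
foot (300, 160) [ 0.46848297 -0.15402009  0.13118992]
foot (345, 160) [ 0.49870839 -0.14737884  0.1311385 ]
footz [ 0.46834124 -0.13451823  0.13157768]
0.13102922806395118
foot end [ 0.47617325 -0.11702217  0.13102923] [ 0.05971603 -0.00056453  0.09150797]
```

{"method": "drive_tool", "body": {
  "steps": [
    {"travel":[0.003,0.007,-0.07],"turn":0.002},
    {"travel":[0.003,0.007,-0.12],"turn":0.002},
    {"travel":[0.003,0.007,-0.14],"turn":0.002},
    {"travel":[0.003,0.007,-0.14],"turn":0.002},
    {"travel":[0.003,0.007,-0.14],"turn":0.002}
  ],
  "squeeze": 30
}}

```text
clock: 7.95
eef_pos: [0.4911, -0.1736, 0.1812]
ee_rot: [[-0.217, 0.976, 0.001], [0.976, 0.217, 0.003], [0.002, 0.001, -1.0]]
wrist_force: [0.0, -0.0, -3.9]
grip_width: 0.0155
```

{"method": "drive_tool", "body": {
  "steps": [
    {"travel":[0,0,-0.005],"turn":0},
    {"travel":[0,0,-0.01],"turn":0},
    {"travel":[0,0,-0.014],"turn":0},
    {"travel":[0,0,-0.014],"turn":0}
  ]
}}

```text
clock: 8.45
eef_pos: [0.491, -0.1735, 0.1769]
ee_rot: [[-0.217, 0.976, 0.0], [0.976, 0.217, 0.003], [0.003, 0.001, -1.0]]
wrist_force: [-0.8, 0.4, -3.9]
grip_width: 0.0152
```

{"method": "drive_tool", "body": {
  "steps": [
    {"travel":[0,0,-0.004],"turn":0},
    {"travel":[0,0,-0.006],"turn":0},
    {"travel":[0,0,-0.006],"turn":0}
  ]
}}

```text
clock: 8.82
eef_pos: [0.4912, -0.1736, 0.1766]
ee_rot: [[-0.217, 0.976, 0.002], [0.976, 0.217, 0.002], [0.002, 0.002, -1.0]]
wrist_force: [-2.5, 1.7, 5.8]
grip_width: 0.0159
```

{"method": "drive_tool", "body": {
  "steps": [
    {"travel":[-0.002,0.008,-0.007],"turn":0},
    {"travel":[-0.0035,0.016,-0.007],"turn":0},
    {"travel":[-0.005,0.024,-0.008],"turn":0},
    {"travel":[-0.007,0.032,-0.008],"turn":0},
    {"travel":[-0.007,0.032,-0.008],"turn":0}
  ]
}}

```text
clock: 9.45
eef_pos: [0.4902, -0.1659, 0.1763]
ee_rot: [[-0.216, 0.976, 0.005], [0.976, 0.216, -0.003], [-0.004, 0.004, -1.0]]
wrist_force: [-1.8, -3.1, 6.8]
grip_width: 0.0158
```

```bash
cat > look.py <<'E'
from h import *
tag=sys.argv[1]
s=r.observe();print(s['clock'],s['eef_pos'].round(4),s['wrist_force'].round(1),s['wrist_torque'].round(2),s['grip_width'])
T=np.eye(4);T[:3,:3]=s['ee_rot'];T[:3,3]=s['eef_pos'];np.save(f'T{tag}.npy',T)
g=grab('wrist','w'+tag)
f=grab('scene','s'+tag)
a=cv2.resize(f['image'][175:265,180:260],None,fx=6,fy=6,interpolation=cv2.INTER_CUBIC)
b=g['image'][60:260,200:440];b=cv2.resize(b,None,fx=1.3,fy=1.3)
c=np.zeros((540,800,3),np.uint8);c[:a.shape[0],:480]=a;c[:b.shape[0],482:482+b.shape[1]]=b[:,:318];cv2.imwrite(f'pics/c{tag}.png',c)
# tilt of foot: foot top points along tool x from wrist camera
W=pts(g,T@g['tool_from_camera']);hsv=cv2.cvtColor(g['image'],cv2.COLOR_BGR2HSV)
ex=T[:3,0].copy();ex[2]=0;ex/=np.linalg.norm(ex);ey=np.array([ex[1],-ex[0],0])
m=np.zeros(W.shape[:2],bool);m[60:260,280:365]=1
L=np.stack([(W-T[:3,3])@ex,(W-T[:3,3])@ey,W[...,2]],-1)
m&=(hsv[...,1]<60)&(g['range_z']>0)&(abs(L[...,1])<.0205)&(abs(L[...,1])>.008)&(L[...,0]<.062)&(L[...,2]>.06)&(L[...,2]<.12)
P=L[m]
for _ in range(5):
    A=np.c_[P[:,0],P[:,1],np.ones(len(P))];co=np.linalg.lstsq(A,P[:,2],rcond=None)[0];d=P[:,2]-A@co;P=P[abs(d)<max(2.2*d.std(),.0008)]
print('foot plane n',len(P),'tilt y-down',-np.arctan(co[0]),'across',np.arctan(co[1]),'res',d.std(),'x range',P[:,0].min(),P[:,0].max(),'z@0',co[2])
E
python3 look.py 4b; sed -i 's/^/ /;s/^ //' look.py
```

```text
9.45 [ 0.4902 -0.1659  0.1763] [-1.8 -3.1  6.8] [-1.16  0.52 -0.02] 0.01583021034047515
foot plane n 3236 tilt y-down 0.052340893896604665 across -0.00019178639055620602 res 0.0005815856189671194 x range -0.030025561043636368 0.05367178691256019 z@0 0.08489129365405694
```

View pics/c4b.png

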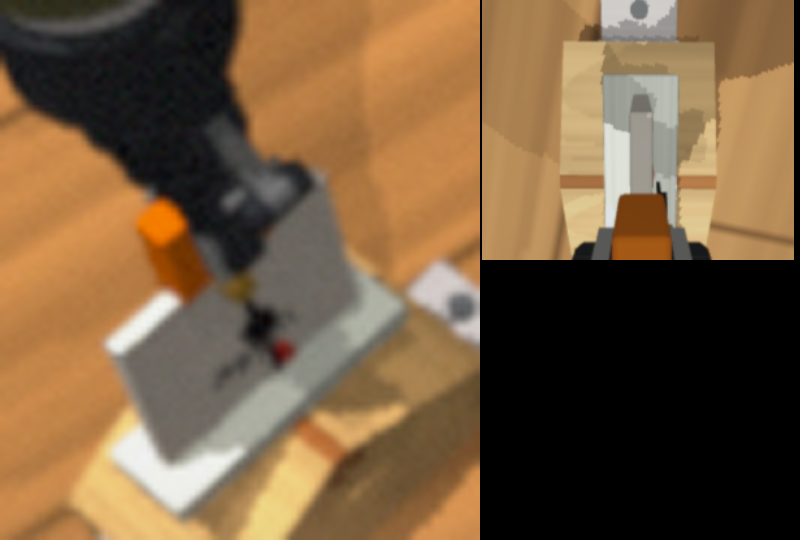

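{"method": "drive_tool", "body": {
  "steps": [
    {"travel":[-0.002,0.01,-0.006],"turn":0},
    {"travel":[-0.004,0.02,-0.008],"turn":0},
    {"travel":[-0.007,0.03,-0.01],"turn":0},
    {"travel":[-0.008,0.037,-0.01],"turn":0},
    {"travel":[-0.008,0.037,-0.01],"turn":0}
  ]
}}

```text
clock: 10.18
eef_pos: [0.4884, -0.1561, 0.1751]
ee_rot: [[-0.215, 0.976, 0.007], [0.976, 0.215, -0.007], [-0.008, 0.005, -1.0]]
wrist_force: [-2.9, -2.1, 8.3]
grip_width: 0.0155
```

```bash
sed -i 's/\[60:260,280:365\]=1/[95:260,280:365]=1/' look.py; python3 look.py 5
sed 's/^g=grab.*/g=dict(np.load("w4.npz"));T=np.load("T4.npy")/;s/^f=grab.*/f=dict(np.load("s4.npz"))/;s/np.save.*$//;s/>.06)/>.12)/;s/<.12)/<.14)/' look.py > l4.py; python3 l4.py 4x
```

```text
10.175 [ 0.4884 -0.1561  0.1751] [-2.9 -2.1  8.3] [-1.04  0.81 -0.07] 0.015542603624061346
foot plane n 2907 tilt y-down 0.1260283714766282 across -0.0018480872772236436 res 0.0005869359661328432 x range -0.029647403026510283 0.044370386783409654 z@0 0.0831698874538181
10.275 [ 0.4884 -0.1561  0.1751] [-2.5 -2.3  7.6] [-1.02  0.81 -0.1 ] 0.015598748435345953
foot plane n 3376 tilt y-down -0.002762918424070022 across -0.0008771624472786109 res 0.0005869534713800248 x range -0.030065292718489157 0.060399056152427 z@0 0.13086235771343827
```

View pics/c5.png

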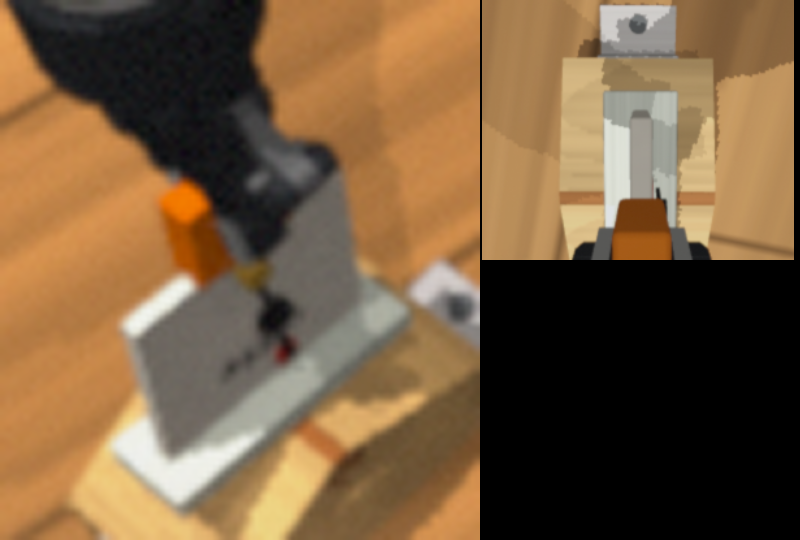

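{"method": "drive_tool", "body": {
  "steps": [
    {"travel":[-0.0005,0.002,-0.007],"turn":0},
    {"travel":[-0.0005,0.002,-0.007],"turn":0},
    {"travel":[-0.0005,0.002,-0.007],"turn":0},
    {"travel":[-0.0005,0.002,-0.007],"turn":0},
    {"travel":[-0.0005,0.002,-0.007],"turn":0},
    {"travel":[-0.0005,0.002,-0.007],"turn":0},
    {"travel":[-0.0005,0.002,-0.007],"turn":0},
    {"travel":[-0.0005,0.002,-0.007],"turn":0}
  ]
}}

```text
clock: 11.28
eef_pos: [0.4884, -0.1562, 0.1751]
ee_rot: [[-0.215, 0.977, 0.008], [0.977, 0.215, -0.009], [-0.01, 0.006, -1.0]]
wrist_force: [-3.4, -0.4, 10.9]
grip_width: 0.0157
```

```bash
python3 look.py 6; python3 - <<'E'
import cv2,numpy as np
a=cv2.imread('pics/w6.png')[150:240,290:370];a=cv2.resize(a,None,fx=5,fy=6,interpolation=cv2.INTER_CUBIC)
b=cv2.imread('pics/s6.png')[215:240,210:240];b=cv2.resize(b,None,fx=13,fy=13,interpolation=cv2.INTER_CUBIC)
c=np.zeros((540,800,3),np.uint8);c[:,:400]=a;c[:b.shape[0],405:405+b.shape[1]]=b;cv2.imwrite('pics/d6.png',c)
E
```

```text
11.275 [ 0.4884 -0.1562  0.1751] [-3.4 -0.4 10.9] [-0.44  1.28 -0.1 ] 0.01572090962088899
foot plane n 2926 tilt y-down 0.12678929512223563 across 0.0019848624042871576 res 0.0005892958086255143 x range -0.029933051121465343 0.04476186368457342 z@0 0.08316248958964796
```

View pics/d6.png

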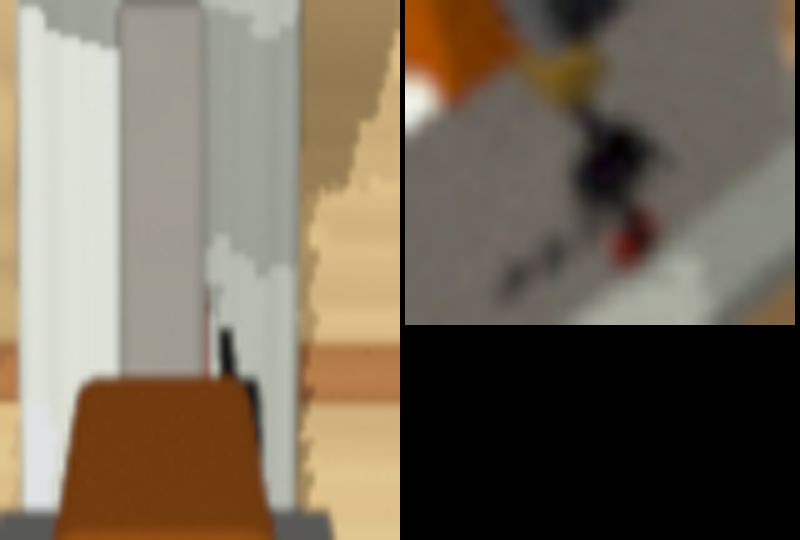

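```bash
cat > proj.py <<'E'
from h import *
def frame(O,yaw,th):
    ex=np.array([np.cos(yaw),np.sin(yaw),0]);ey0=np.array([-np.sin(yaw),np.cos(yaw),0]);z=np.array([0,0,1.])
    ey=ey0*np.cos(th)-z*np.sin(th);ez=ey0*np.sin(th)+z*np.cos(th)
    return lambda p:np.array(O)+p[0]*ex+p[1]*ey+p[2]*ez
def px(f,X):
    M=np.linalg.inv(f['world_from_camera']);c=M[:3,:3]@X+M[:3,3];return np.array([f['cx']+f['fx']*c[0]/-c[2],f['cy']-f['fy']*c[1]/-c[2]])
def redc(f,b):
    im=f['image'][b].astype(float);w=np.clip(im[...,2]-1.0*np.maximum(im[...,1],im[...,0])-12,0,None)
    # suppress orange (g>b strongly)
    w[(im[...,1]-im[...,0])>20]=0
    v,u=np.mgrid[b];return (w*u).sum()/w.sum(),(w*v).sum()/w.sum(),w.sum()
def dark(f,b,rows):pass
T6=np.load('T6.npy');T4=np.load('T4.npy')
h=.1035
def O_of(T,th,yaw):
    G=T[:3,3]-T[:3,2]*.019;ey=np.array([-np.sin(yaw),np.cos(yaw),0]);ez=ey*np.sin(th)+np.array([0,0,np.cos(th)]);return G-ez*.1225
cases=[('scene0',[.4875,.2297,0],-.021,0,None),('s4',O_of(T4,0,.2155),.2155,0,None),('s6',O_of(T6,.13,.2165),.2165,.13,None)]
for n,O,yaw,th,_ in cases:
    f=dict(np.load(n+'.npz'));g=frame(O,yaw,th)
    P=lambda p:px(f,g(p))
    corners={k:P(v) for k,v in dict(bp=(.004,.05,.012),bm=(.004,-.05,.012),fp=(.02,.06,.012),fm=(.02,-.06,.012),tp=(.004,.05,.098),tm=(.004,-.05,.098)).items()}
    print(n,{k:v.round(1) for k,v in corners.items()},'pivot',P((.01,0,.088)).round(1))
    mk=lambda m:P((.0065,.065*np.sin(m),.088-.065*np.cos(m)))
    c=mk(.14).astype(int);b=(slice(c[1]-6,c[1]+7),slice(c[0]-6,c[0]+7))
    print(' red meas',redc(f,b),'pred .12',mk(.12),'.14',mk(.14),'.16',mk(.16),' tip',P((.0105,.065*np.sin(th),.088-.065*np.cos(th))))
    x0,y0=c-22;s=f['image'][y0:y0+40,x0:x0+44];s=cv2.resize(s,None,fx=14,fy=14,interpolation=cv2.INTER_NEAREST)
    for k,v in corners.items():cv2.circle(s,tuple(((v-[x0,y0]+.5)*14).astype(int)),4,(0,255,0),-1)
    for m in(.12,.14,.16):cv2.circle(s,tuple(((mk(m)-[x0,y0]+.5)*14).astype(int)),2,(255,255,0),-1)
    cv2.imwrite(f'pics/p_{n}.png',s)
E
python3 proj.py; python3 -c "
import cv2,numpy as np
a=[cv2.resize(cv2.imread(f'pics/p_{n}.png'),(400,364),interpolation=cv2.INTER_AREA) for n in('scene0','s6')];cv2.imwrite('pics/p2.png',np.hstack(a))"
```

```text
scene0 {'bp': array([365.4, 161.3]), 'bm': array([337.8, 178.8]), 'fp': array([371.8, 163.1]), 'fm': array([338.6, 184.3]), 'tp': array([367.9, 141.4]), 'tm': array([338.4, 159.4])} pivot [354.6 154.1]
 red meas (np.float64(355.2903225806452), np.float64(165.6451612903226), np.float64(310.0)) pred .12 [354.7312774  166.63954276] .14 [355.0918794  166.37734123] .16 [355.45181936 166.1102707 ]  tip [353.47703341 169.01752829]
s4 {'bp': array([233.5, 214.5]), 'bm': array([200.4, 245.2]), 'fp': array([241.5, 215.4]), 'fm': array([201.8, 252.6]), 'tp': array([225.6, 193.8]), 'tm': array([189.2, 226. ])} pivot [210.9 213.6]
 red meas (np.float64(219.67216981132074), np.float64(224.44811320754718), np.float64(424.0)) pred .12 [219.48728639 225.25202074] .14 [219.89893481 224.81954555] .16 [220.30645894 224.38287596]  tip [218.17291201 228.75220026]
s6 {'bp': array([240. , 225.1]), 'bm': array([207.7, 252. ]), 'fp': array([247.8, 226.2]), 'fm': array([209.1, 259. ]), 'tp': array([236.7, 203. ]), 'tm': array([201.7, 230.7])} pivot [222.1 220.7]
 red meas (np.float64(226.79807692307693), np.float64(233.15705128205127), np.float64(312.0)) pred .12 [226.99370089 233.96260043] .14 [227.40237702 233.57601645] .16 [227.80820433 233.18466656]  tip [228.39194476 234.73226771]
```

View pics/p2.png

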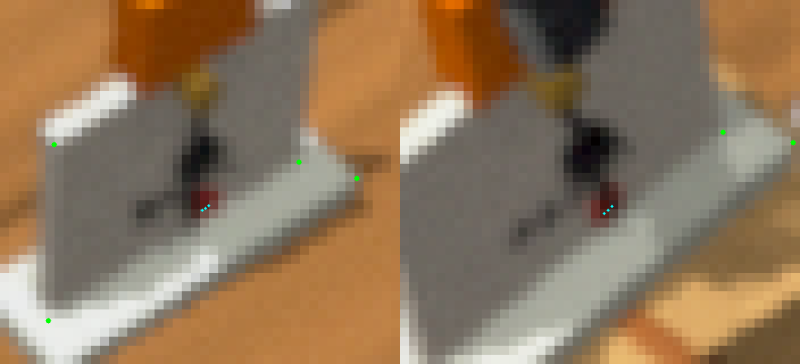

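View pics/p_s6.png

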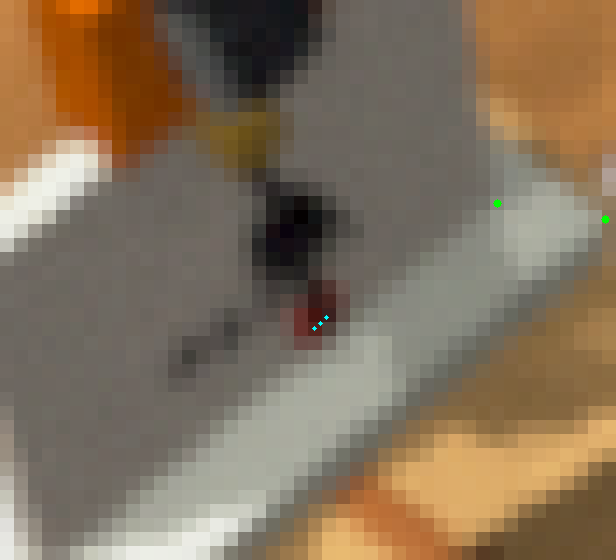

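```bash
cat > tilt.py <<'E'
from h import *
from proj import frame,px,O_of
def wt(tag):  # wrist: plate top edge and foot top, in tool-yaw frame
    T=np.load(f'T{tag}.npy');g=dict(np.load(f'w{tag}.npz'));W=pts(g,T@g['tool_from_camera']);ok=g['range_z']>0
    ex=T[:3,0].copy();ex[2]=0;ex/=np.linalg.norm(ex);ey=np.array([ex[1],-ex[0],0])
    L=np.stack([(W-T[:3,3])@ex,(W-T[:3,3])@ey,W[...,2]-T[2,3]],-1)
    m=ok&(abs(L[...,1])<.0035)&(L[...,0]>.024)&(L[...,0]<.062)&(L[...,2]>-.025)&(L[...,2]<.01)
    P=L[m]
    for _ in range(5):
        c=np.polyfit(P[:,0],P[:,2],1);d=P[:,2]-np.polyval(c,P[:,0]);P=P[abs(d)<max(2*d.std(),.0006)]
    print(tag,'plate top tilt',-np.arctan(c[0]),len(P),d.std())
def st(tag,O,yaw,th):
    f=dict(np.load(tag+'.npz'));W=pts(f);g=frame(O,yaw,th);q=np.array([px(f,g(p)) for p in[(.008,.055,.012),(.018,.055,.012),(.018,-.055,.012),(.008,-.055,.012)]])
    m=np.zeros(W.shape[:2],np.uint8);cv2.fillPoly(m,[q.round().astype(int)],1);m=(m>0)&(f['range_z']>0)
    P=W[m]@np.array([[-np.sin(yaw),np.cos(yaw),0],[np.cos(yaw),np.sin(yaw),0],[0,0,1]]).T;P=P-P.mean(0)
    for _ in range(4):
        A=np.c_[P[:,:2],np.ones(len(P))];c=np.linalg.lstsq(A,P[:,2],rcond=None)[0];d=P[:,2]-A@c;P=P[abs(d)<max(2*d.std(),.001)]
    print(tag,'scene foot tilt',-np.arctan(c[0]),'across',np.arctan(c[1]),len(P),d.std())
if __name__=='__main__':
    wt('4');st('s4',O_of(np.load('T4.npy'),0,.2155),.2155,0)
    for t in sys.argv[1:]:
        wt(t);st('s'+t,O_of(np.load(f'T{t}.npy'),.13,.2165),.2165,.13)
E
python3 tilt.py 5 6 | grep -v red | grep tilt
```

```text
4 plate top tilt -0.0005065964388107635 809 0.000525678992013345
s4 scene foot tilt -0.0049513211836096135 across 0.14942557065265885 187 0.0010214783809272903
5 plate top tilt 0.121682293891681 588 0.0005086706522040249
s5 scene foot tilt 0.12666667926496278 across 0.10699024407056493 202 0.0012009905431324844
6 plate top tilt 0.1277022908815321 611 0.0005482343298932166
s6 scene foot tilt 0.12775407469749728 across 0.09392701417892746 204 0.0012176745619094287
```

{"method": "drive_tool", "body": {
  "steps": [
    {"travel":[-0.001,0.004,-0.007],"turn":0},
    {"travel":[-0.0017,0.008,-0.008],"turn":0},
    {"travel":[-0.0017,0.008,-0.008],"turn":0},
    {"travel":[-0.0017,0.008,-0.008],"turn":0},
    {"travel":[-0.0017,0.008,-0.008],"turn":0},
    {"travel":[-0.0017,0.008,-0.008],"turn":0},
    {"travel":[-0.0017,0.008,-0.008],"turn":0},
    {"travel":[-0.0017,0.008,-0.008],"turn":0}
  ]
}}

```text
clock: 12.38
eef_pos: [0.4883, -0.1553, 0.175]
ee_rot: [[-0.214, 0.977, 0.01], [0.977, 0.214, -0.013], [-0.015, 0.007, -1.0]]
wrist_force: [-4.4, -2.5, 11.0]
grip_width: 0.0154
```

```bash
python3 look.py 7; python3 tilt.py 7 | grep tilt|tail -2; python3 - <<'E'
import cv2,numpy as np
c=np.zeros((420,800,3),np.uint8)
for i,t in enumerate('67'):
    b=cv2.imread(f'pics/s{t}.png')[210:242,210:240];c[:416,i*400:i*400+390]=cv2.resize(b,None,fx=13,fy=13,interpolation=cv2.INTER_NEAREST)
cv2.imwrite('pics/d7.png',c)
E
```

```text
12.375 [ 0.4883 -0.1553  0.175 ] [-4.4 -2.5 11. ] [-1.17  1.33 -0.08] 0.015380946824512935
foot plane n 2891 tilt y-down 0.1336004874688458 across -0.0010580355599711557 res 0.0005960929615165625 x range -0.030223479606506554 0.04364956271174157 z@0 0.08292644757714925
7 plate top tilt 0.13222886232960834 577 0.00047160101319999853
s7 scene foot tilt 0.13641851471296917 across 0.06543350110011907 200 0.001059453676263951
```

View pics/d7.png

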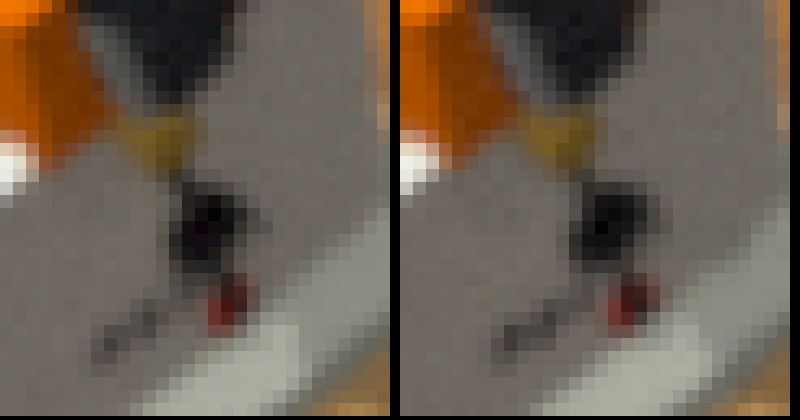

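```bash
cat > prof.py <<'E'
from proj import *
def prof(n,T,th,yaw):
    f=dict(np.load(n+'.npz'));g=frame(O_of(T,th,yaw),yaw,th)
    a=np.arange(.02,.27,.02);rs=np.arange(.0615,.0690,.001)
    out=[];lum=[]
    im=f['image'].astype(np.float32)
    for m in a:
        uv=np.array([px(f,g((.0065,q*np.sin(m),.088-q*np.cos(m)))) for q in rs]).astype(np.float32)
        s=cv2.remap(im,uv[:,:1].copy(),uv[:,1:].copy(),cv2.INTER_CUBIC).reshape(-1,3).mean(0)
        out.append(s[2]-.5*(s[0]+s[1]));lum.append(s[1])
    print(n,'ang',a.round(2));print('red',np.round(out).astype(int));print('grn',np.round(lum).astype(int))
    w=np.clip(np.array(out)-10,0,None);print('centroid',(w*a).sum()/w.sum())
import io
prof('s4',T4,0,.2155)
for t,th in(('4b',.055),('5',.129),('6',.13),('7',.136)):
    prof('s'+t,np.load(f'T{t}.npy'),th,.2165)
E
python3 prof.py | sed -n '/ang/,$p'
```

```text
s4 ang [0.02 0.04 0.06 0.08 0.1  0.12 0.14 0.16 0.18 0.2  0.22 0.24 0.26]
red [ 9  9 13 26 44 62 71 69 52 27 11  7  8]
grn [106 104  98  85  66  48  38  29  26  35  54  76  94]
centroid 0.14136482723195154
s4b ang [0.02 0.04 0.06 0.08 0.1  0.12 0.14 0.16 0.18 0.2  0.22 0.24 0.26]
red [ 9  8  8  9 16 32 53 67 72 67 50 29 16]
grn [105  98  86  66  45  31  27  31  34  41  60  82  96]
centroid 0.17912319380508182
s5 ang [0.02 0.04 0.06 0.08 0.1  0.12 0.14 0.16 0.18 0.2  0.22 0.24 0.26]
red [11 17 29 42 51 50 38 22 18 22 23 18 11]
grn [106  97  83  65  48  39  33  34  42  58  76  91 102]
centroid 0.12435613254648853
s6 ang [0.02 0.04 0.06 0.08 0.1  0.12 0.14 0.16 0.18 0.2  0.22 0.24 0.26]
red [10 15 26 41 51 50 40 28 26 28 24 18 12]
grn [108 100  86  67  49  39  34  34  43  58  76  91  99]
centroid 0.1320828100339015
s7 ang [0.02 0.04 0.06 0.08 0.1  0.12 0.14 0.16 0.18 0.2  0.22 0.24 0.26]
red [12 18 29 42 49 45 31 20 22 29 28 20 13]
grn [108  97  82  66  50  41  33  33  40  53  73  89  99]
centroid 0.13028150741408956
```

{"method": "drive_tool", "body": {
  "steps": [
    {"travel":[-0.001,0.006,-0.008],"turn":0},
    {"travel":[-0.0017,0.009,-0.008],"turn":0},
    {"travel":[-0.0017,0.009,-0.008],"turn":0},
    {"travel":[-0.0017,0.009,-0.008],"turn":0},
    {"travel":[-0.0017,0.009,-0.008],"turn":0},
    {"travel":[-0.0017,0.009,-0.008],"turn":0},
    {"travel":[-0.0017,0.009,-0.008],"turn":0},
    {"travel":[-0.0017,0.009,-0.008],"turn":0}
  ]
}}

```text
clock: 13.48
eef_pos: [0.4881, -0.1544, 0.1748]
ee_rot: [[-0.214, 0.977, 0.012], [0.977, 0.214, -0.018], [-0.02, 0.008, -1.0]]
wrist_force: [-3.7, -3.2, 10.6]
grip_width: 0.0154
```

```bash
python3 look.py 8; python3 tilt.py 8 | grep tilt|tail -2; sed -i "s/('7',.136)/('7',.136),('8',.142)/" prof.py; python3 prof.py | sed -n '/^s8 ang/,$p'
python3 - <<'E'
from proj import *
# pointer apparent angle in patch-plane coords
for off in(.009,.0105):
  for th in(.13,.142,.155):
    T=np.load('T8.npy');f=dict(np.load('s8.npz'));O=O_of(T,th,.2165);g=frame(O,.2165,th)
    c=f['world_from_camera'][:3,3]
    ex=g((1,0,0))-O;ey=g((0,1,0))-O;ez=g((0,0,1))-O
    r_=[]
    for q in np.arange(.05,.0655,.001):
        X=g((off,q*np.sin(th),.088-q*np.cos(th)));d=X-c;t=((O+.0065*ex-c)@ex)/(d@ex);Y=c+t*d-O
        r_.append((np.arctan2(Y@ey,.088-Y@ez),np.hypot(Y@ey,.088-Y@ez)))
    r_=np.array(r_);k=(r_[:,1]>.061)&(r_[:,1]<.069);print(off,th,'apparent',r_[k,0].mean())
E
```

```text
13.475 [ 0.4881 -0.1544  0.1748] [-3.7 -3.2 10.6] [-1.32  1.37 -0.09] 0.015403504856981975
foot plane n 2906 tilt y-down 0.14236235874253264 across -0.0008731412843043649 res 0.0006122494479956077 x range -0.030935209863743988 0.04304650443182235 z@0 0.08269513843599186
8 plate top tilt 0.13670711841433802 594 0.000470999471780523
s8 scene foot tilt 0.14079194471338022 across 0.08836063852046808 197 0.0011125456642482115
s8 ang [0.02 0.04 0.06 0.08 0.1  0.12 0.14 0.16 0.18 0.2  0.22 0.24 0.26]
red [12 19 31 45 55 53 40 24 21 23 21 17 12]
grn [108 100  87  68  51  38  30  27  32  52  76  91 100]
centroid 0.12215866738569936
scene0 {'bp': array([365.4, 161.3]), 'bm': array([337.8, 178.8]), 'fp': array([371.8, 163.1]), 'fm': array([338.6, 184.3]), 'tp': array([367.9, 141.4]), 'tm': array([338.4, 159.4])} pivot [354.6 154.1]
 red meas (np.float64(355.2903225806452), np.float64(165.6451612903226), np.float64(310.0)) pred .12 [354.7312774  166.63954276] .14 [355.0918794  166.37734123] .16 [355.45181936 166.1102707 ]  tip [353.47703341 169.01752829]
s4 {'bp': array([233.5, 214.5]), 'bm': ar
[... 356 characters left out ...]
 [218.17291201 228.75220026]
s6 {'bp': array([240. , 225.1]), 'bm': array([207.7, 252. ]), 'fp': array([247.8, 226.2]), 'fm': array([209.1, 259. ]), 'tp': array([236.7, 203. ]), 'tm': array([201.7, 230.7])} pivot [222.1 220.7]
 red meas (np.float64(226.79807692307693), np.float64(233.15705128205127), np.float64(312.0)) pred .12 [226.99370089 233.96260043] .14 [227.40237702 233.57601645] .16 [227.80820433 233.18466656]  tip [228.39194476 234.73226771]
0.009 0.13 apparent 0.14686759359325502
0.009 0.142 apparent 0.15883328878166147
0.009 0.155 apparent 0.17179619931565115
0.0105 0.13 apparent 0.1571877418607707
0.0105 0.142 apparent 0.16913254323858556
0.0105 0.155 apparent 0.18207287134431194
```

View pics/c8.png

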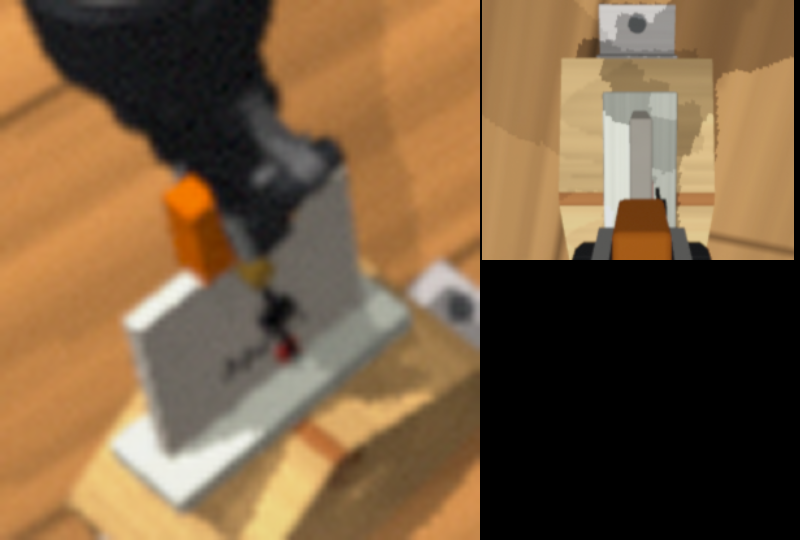

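```bash
python3 - <<'E'
from rig import r
for i in range(24):
    r.grab_frame('top')
    if i%6==5:
        s=r.observe();print(s['clock'],s['eef_pos'].round(5),s['wrist_force'].round(1),abs(s['joint_vel']).max().round(3))
E
python3 look.py 9; python3 tilt.py 9 | grep tilt|tail -2;sed -i "s/('8',.142)/('8',.142),('9',.142)/" prof.py; python3 prof.py | sed -n '/^s9 ang/,/centroid/p'
```

```text
13.875 [ 0.48808 -0.15438  0.1748 ] [-4.3 -2.3 10.5] 0.002
14.175 [ 0.4881  -0.15434  0.17481] [-5.4 -3.4 10.9] 0.001
14.475 [ 0.4881  -0.15436  0.17483] [-4.  -4.6 11.3] 0.002
14.775 [ 0.48807 -0.15437  0.17478] [-4.5 -3.2 11.9] 0.002
14.775 [ 0.4881 -0.1544  0.1748] [-4.5 -3.2 11.9] [-1.32  1.37 -0.08] 0.015415504508708029
foot plane n 2856 tilt y-down 0.14233150723082175 across 0.00015689692705617465 res 0.0005716233743075277 x range -0.03064939363568593 0.04309560255213758 z@0 0.08263107818023202
9 plate top tilt 0.13975000051237704 604 0.0005166690276715821
s9 scene foot tilt 0.1394027558143385 across 0.1354987504877175 172 0.0010992667585772763
s9 ang [0.02 0.04 0.06 0.08 0.1  0.12 0.14 0.16 0.18 0.2  0.22 0.24 0.26]
red [12 19 30 44 55 56 42 23 17 19 21 17 12]
grn [108 100  87  67  47  33  28  30  36  52  73  91 101]
centroid 0.12004045624328387
```

```bash
python3 -c "
from rig import r
print(r.hand_in());print(r.observe()['clock'])"
```

```text
the job is handed in; nothing more can be done
None
the job is handed in; nothing more can be done
```

I gripped the gauge by its orange tab, set the foot on the ridge, rocked it until the tilt matched the red marker, and handed in still gripping and pressing. No bystander was touched.

| Check | Result |
|---|---|
| Marker angle | Best view (nearly square-on to the marker) gave about 0.141 rad. The scene camera before placing agreed at 0.141. A first, more oblique wrist view gave about 0.15. |
| Gauge tilt (equals the pointer reading) | About 0.142–0.145 rad, from three separate depth fits of 0.142, 0.140 and 0.139 with small zero corrections added. |
| Steadiness | The tool moved less than 0.1 mm over the last 1.3 s. |
| Press on the ridge | About 14–15 N. |
| Placement | Contact is within about 2 mm of mid-foot and mid-ridge. The bar is square to the ridge within about 0.01 rad. |
| Clock before handing in | About 15 s of the 42 s allowed. |

- **Pointer on the mark:** the scene camera shows the pointer over the red patch, but its pixels are too coarse to confirm this to better than about 0.015 rad. The match therefore rests mainly on the measured tilt and marker angle.
- **Disagreement:** partway through, the tilt worked out from how far the tool had moved was about 0.015 rad higher than the depth fits. I put this down to the foot slipping a millimetre or two on the ridge, and relied on the depth fits.

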